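# Set an airbrush regulator by clicks from its stop

### The arm

A 6-joint arm with a two-finger parallel gripper is mounted at the origin on the work surface. World frame = base frame: x ahead of the robot, y to its left, z up, the work surface at z = 0. Lengths are in m, angles in degrees, forces in N, time in s.
With the tool pointing down it reaches from about 0.3 to 0.75 m from the base axis. Payload 8.5 kg.
Tool frame: the origin (TCP) lies at the very end of the fingers, on their centre line; the grasp point (between the pads) lies 19 mm behind it (env.hold_point_z is the distance from the TCP to the grasp point, in m); z points along the fingers, y is the line along which they close (so a half turn about z gives the same grasp; the last joint's range is limited). The gripper opens to 85 mm and grips with 20 to 120 N. Pads are 22 mm wide; open, the fingers measure 114 mm over their backs; the gripper's body (76 mm by 85 mm) begins 54 mm behind the grasp point. The pads swing forward as they close: fully open they stand 13 mm farther back than shut.
Start: joints at [51.492, 21.807, 74.336, -0, 83.858, -12.336], TCP at [0.243, 0.494, 0.231] pointing down, gripper open.
Joint ranges: [-178.18, 178.18], [-50.72, 133.34], [12.68, 142.11], [-81.47, 261.47], [9.98, 163.14], [-165.26, 165.26]. Speed limits (degrees/s): [136.94, 136.94, 180, 180, 180, 180].

### API

Orientations are given as a 3x3 rotation matrix whose columns are the frame's x, y, z axes.
In Python, from rig import env, optics gives the robot as it stands.
- The arm moves only by the shell command python3 -m jog 'ROWS' [OPENING] [FORCE]. ROWS is JSON, a list of rows, each an object with "linear": the shift along the tool's x, y, z in units of 40 mm (1.0 is 40 mm), a list of three; "roll": the turn about the tool's z in units of 5 degrees (1.0 is 5 degrees). A call has 1 to 12 rows; each row shifts and turns the commanded pose from where the row before left it, along the tool's axes as they then stand; what a row does not reach is not made up. A row lasts 1/12 s, in which the tool goes at most 41.7 mm and 7.16 degrees, less where a joint would pass 70% of its speed; a pose out of reach is approached as far as the arm can. A call is refused whole if a number of a shift passes 1 or a number of a turn 1, either way. A call with a gripper value outside its range is refused whole. OPENING is the opening, from -1 (shut) to 1 (fully open), set as the call begins (- or left out, the last holds). The fingers move at their own pace and stop on an object; FORCE is the grip in N (left out, the last holds). Time passes only in rows, so rows that do not move let the fingers close. It gives the time, the measured TCP pose, the force, the opening and the grip force at its end, in the units of the state.
- env.observe(): the state, without advancing time (a new reading comes with each control period).
- optics.get_image(name): name is "scene" or "top" or "wrist"; returns the picture (384x512x3 uint8, red, green, blue); there is no depth.
- optics.calibration(name): a dict with "fov_y" (degrees; the focal length in pixels is half the picture's height over the tangent of half this angle, whatever the lens; pixels are square), "cx", "cy" (the principal point, pixels), "T" (4x4, takes a point from camera to world coordinates). Camera axes: x right, y down, z forward; pixel columns grow to the right and rows downward; lengths in m; the calibration is good to about 2 mm. A picture is of the moment at which its call begins: read the wrist's pose just before it. calibration takes no time and is no camera call; for the wrist camera it gives the pose at the moment of the call.
- env.close_job(): hands the job in; it is judged then, once.
The state is a dict: "time_s": time; "q": joint angles; "qvel": joint speeds; "joint_efforts": joint torques, N m; "position": TCP position; "tool_rot": TCP orientation; "ft_force": force on the tool from outside, world axes, zero at the start; "wrist_torque": the same for the moment, N m; "grip_width": finger opening in m; "gripper_force": force on a finger pad.
Only numpy, scipy, OpenCV 4.12 (cv2) and the standard library are available. Lean on these libraries where they do the work, as an engineer would, in place of code of your own. Each camera call takes 0.05 s, during which the arm holds its last target. There are 200 camera calls.

### The job

Set the air pressure on the airbrush compressor: the regulator's ribbed knob is already pulled up, free to turn. Wind it gently anticlockwise (seen from above) until it just meets its stop, without straining it against the stop, then turn it clockwise exactly five clicks, push it straight down until it is locked, and let go. Leave the things lying about on the table where they are.

Things in the scene. Friction and masses are not known exactly. Their poses are not given: they have to be found in the camera images.
- compressor: Airbrush compressor, fixed. Grey tank along its y axis (y 105 to 395 mm, top 146 mm high), pump and handle up to 300 mm high from y = 180 mm on. At its -y end stands the regulator: clear bowl, 46 mm metal block, gauge reaching 56 mm to -x, coupler 62 mm to -y, black bonnet up to 154 mm, knob on top. Within 150 mm of the knob all else is under 185 mm. Origin: on the table under the knob's axis.
- knob: Black ribbed round regulator knob, 40 mm thick, 36 mm tall, upright axis. Origin: centre of its underside, 167 mm above the table unlocked, 160 mm locked; -x lies along the small raised pointer on its top. 24 clicks a turn (15 degrees each): leaving a click takes about 0.08 N m, past half-way it is drawn on to the next, so it rests on a click when let go.
- knob_grip (a point): Point on the knob's axis to grip at, from above, at any yaw: 26 mm above the knob's underside, 10 mm below its top; axes as the knob. Anticlockwise from above (its yaw growing) the knob runs to a stop, itself a resting click: count it as zero. The stop's yaw differs on every unit and is not marked; the knob starts 2 to 11 clicks clockwise of it.
- lift (a joint): How far the knob is pulled up, m: 0.007 fully up (unlocked, as it starts), 0 fully down (locked). It stays where it is left; sliding it takes about 8 N. Below about 0.0035 lock teeth engage and it no longer turns; they enter only on a click. Do not drag it down before the clicks are set.
- screw (a joint): Travel of the adjusting screw inside, m: 0 at the stop, growing clockwise by 0.0015 a turn, 0.0000625 a click: far below the noise of the reading, so the stop and the clicks must be felt.
- stop (a joint): Give of the nylon end stop (it carries the lock teeth and click spring too), rad about the knob's axis, positive clockwise: 0 unloaded, 0.2 rad per N m of torque on the knob. Turning on against the stop takes it negative; beyond 0.12 either way (0.6 N m) it is strained and damaged. The stop is plainly felt at 0.2 to 0.3 N m.
- paint_tube: Bystander: paint tube lying on the table beside the tank, 150 mm long, 34 mm thick. Origin: under its middle.
- paint_tube2: Bystander: paint tube lying near the regulator's coupler, 120 mm long, 28 mm thick. Origin: under its middle.
- tape_roll: Bystander: roll of masking tape lying flat near the regulator, 90 mm across, 24 mm high. Origin: under its centre.
- ink_bottle: Bystander: small white upright ink bottle standing in front of the gauge, 32 mm thick, 70 mm high. Origin: under its centre.
- brush_jar: Bystander: ceramic jar 80 mm across and 100 mm high, with brushes standing up to about 225 mm. Origin: under its centre.
- palette_knife: Bystander: scraper lying flat, 200 mm long. Origin: under its middle.
- airbrush: Bystander: steel airbrush lying flat, 160 mm long, 18 mm thick. Origin: under its middle.

How it is judged:
By the outcome, as a careful person would: the job done as asked, in the order asked, and still so for the second after the job is handed in, with the robot touching nothing.
It also fails if it takes over 67 s, if anything falls off the work surface, if the arm or the gripper's body presses on something with over 40 N, if the wrist force passes 120 N, or if a joint passes its speed limit or range.

## Working session

There is one attempt and no reset: what is moved stays moved. The work goes in short steps, Python scripts to look and compute and a shell command to move; the robot and the scene stay as the last step left them, time stands still between calls to the robot, and variables do not carry over. Pictures are saved under pics/ and viewed, at most 10 in all, crops included, and the job is handed in when it is done.

```bash
mkdir -p pics; ls; python3 - <<'E'
from rig import env,optics
import cv2
s=env.observe();print({k:(v if not hasattr(v,'tolist') else v.tolist()) for k,v in s.items()})
print(env.hold_point_z)
for n in("scene","top"):
    cv2.imwrite(f"pics/{n}0.png",optics.get_image(n)[:,:,::-1]); c=optics.calibration(n);print(n,c)
E
```

```text
pics
{'time_s': 0.0, 'q': [51.49238892935407, 21.841351591328266, 74.38576812717359, 0.0005939926830958553, 83.85587459995946, -12.33441180904177], 'qvel': [-0.07237641597533655, -0.0024056341599320683, -0.0013776705670611954, 0.03767022210071688, 0.015362361240293242, -0.03473960655590265], 'joint_efforts': [0.0001251088542630896, -44.84697103500366, -23.12767803668976, -0.00018335369531996548, 0.004819281748495996, -4.5589770252263406e-05], 'position': [0.2424012999511402, 0.4933804519382631, 0.23070240747756443], 'tool_rot': [[-0.8974641527003661, 0.44108646161533227, -0.000909943668405786], [0.44108728449039886, 0.8974635018380881, -0.0011270889057395056], [0.00031949757376432866, -0.0014128864715438456, -0.999998950836009]], 'ft_force': [-0.4296334125565548, 0.2367413894455615, -0.08833992477532909], 'wrist_torque': [-0.019919954952429614, -0.0095754184940005, -0.0008425480120897269], 'gripper_force': 0.0, 'grip_width': 0.08560058118660108}
0.0187
scene {'fov_y': 49.23023271566492, 'cx': 253.87809207919221, 'cy': 188.79192739737084, 'T': array([[-1.36285079e-01,  7.88678056e-01, -5.99510885e-01,
         1.03199676e+00],
       [ 9.90669592e-01,  1.08722715e-01, -8.21774302e-02,
        -9.46726260e-02],
       [ 3.68915512e-04, -6.05116762e-01, -7.96136652e-01,
         7.90348949e-01],
       [ 0.00000000e+00,  0.00000000e+00,  0.00000000e+00,
         1.00000000e+00]])}
top {'fov_y': 42.55246925256539, 'cx': 253.35631109726538, 'cy': 198.91584139430958, 'T': array([[-0.00782835, -0.99145856,  0.13018692,  0.4378605 ],
       [-0.99995096,  0.00855135,  0.00499546, -0.17725024],
       [-0.00606606, -0.13014143, -0.99147688,  1.12583503],
       [ 0.        ,  0.        ,  0.        ,  1.        ]])}
```

View pics/scene0.png

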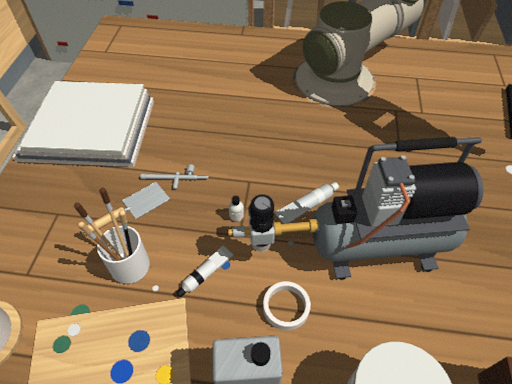

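View pics/top0.png

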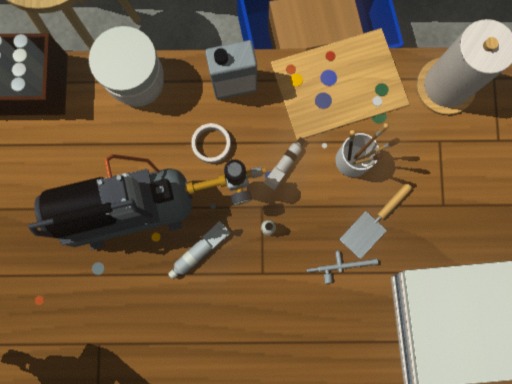

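Scene: the black knob sits at about (262,208), with the coupler to its left and the tank to its right. Top: the knob is at about (235,170), the gauge at (239,197), the bottle at (269,228), and the brush jar at (357,155), well clear of the knob.

```bash
cat > h.py <<'E'
import numpy as np
from rig import env,optics
def ray(n,u,v):
    c=optics.calibration(n);f=192/np.tan(np.radians(c["fov_y"]/2));T=c["T"]
    return T[:3,3],T[:3,:3]@np.array([(u-c["cx"])/f,(v-c["cy"])/f,1])
def onz(n,u,v,z):
    o,d=ray(n,u,v);return o+d*(z-o[2])/d[2]
def px(n,p):
    c=optics.calibration(n);f=192/np.tan(np.radians(c["fov_y"]/2));T=c["T"]
    q=T[:3,:3].T@(np.array(p)-T[:3,3]);return np.array([c["cx"]+f*q[0]/q[2],c["cy"]+f*q[1]/q[2]])
E
python3 - <<'E'
import cv2,numpy as np
from h import *
a=cv2.imread("pics/top0.png")[145:205,180:270];b=cv2.imread("pics/scene0.png")[180:260,215:315]
a=cv2.resize(a,None,fx=6,fy=6,interpolation=cv2.INTER_CUBIC)[:, :400];a=cv2.resize(cv2.imread("pics/top0.png")[145:205,205:265],(400,400),interpolation=cv2.INTER_CUBIC)
b=cv2.resize(cv2.imread("pics/scene0.png")[190:250,232:292],(400,400),interpolation=cv2.INTER_CUBIC)
cv2.imwrite("pics/c0.png",np.hstack([a,b]))
print(onz("top",235,170,.203),onz("scene",262,202,.203))
for u,v in((239,197),(205,185),(180,190)):print(onz("top",u,v,.1))
E
```

```text
[ 0.61482761 -0.13810688  0.203     ] [ 0.61605815 -0.1375788   0.203     ]
[ 0.57687629 -0.14196741  0.1       ]
[ 0.60301628 -0.07040367  0.1       ]
[ 0.59282231 -0.01779186  0.1       ]
```

View pics/c0.png

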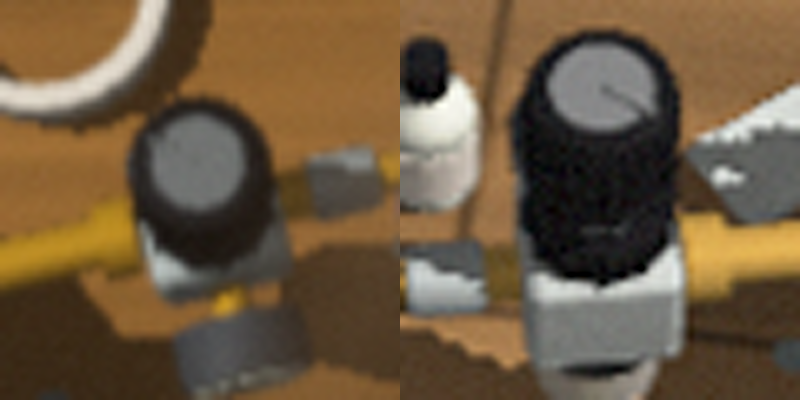

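```bash
python3 - <<'E'
import cv2,numpy as np
from h import *
C={}
for n,(u,v) in dict(top=(234,168),scene=(262,202)).items():
    im=cv2.imread(f"pics/{n}0.png")
    g=im.astype(int);m=((g.min(2)>75)&(g.max(2)-g.min(2)<25)).astype(np.uint8)
    k,l,st,ce=cv2.connectedComponentsWithStats(m)
    i=l[v,u];print(n,i,st[i],ce[i]);C[n]=ce[i];print(onz(n,*ce[i],.203))
# triangulate
o1,d1=ray("top",*C["top"]);o2,d2=ray("scene",*C["scene"])
A=np.c_[d1,-d2];t=np.linalg.lstsq(A,o2-o1,rcond=None)[0];print(o1+d1*t[0],o2+d2*t[1])
# pointer
a=onz("top",205+197/6.667-.5,145+160/6.667-.5,.203);b=onz("top",205+155/6.667-.5,145+135/6.667-.5,.203);print(np.degrees(np.arctan2(*(b-a)[1::-1])))
a=onz("scene",232+203/6.667,190+87/6.667,.203);b=onz("scene",232+252/6.667,190+113/6.667,.203);print(np.degrees(np.arctan2(*(b-a)[1::-1])))
R=env.observe()["tool_rot"];p=np.array([.2424,.4934,.2307])
for q in([.40,0.03,.28],[.42,-.135,.28],[.617,-.135,.28]):
    d=np.array(q)-p;print(np.array(R).T@d/.04);p=np.array(q)
E
```

```text
top 61 [228 162  14  15 154] [234.24675325 168.92857143]
[ 0.61691332 -0.13667904  0.203     ]
scene 120 [254 197  17  13 168] [261.74404762 202.75595238]
[ 0.61769801 -0.13781566  0.203     ]
[ 0.61704485 -0.13664924  0.20232212] [ 0.61720385 -0.13786712  0.20229943]
58.402399548696245
64.62086849107799
[-8.64497613 -8.66151382 -1.22370228]
[-2.2679522  -3.48166664  0.00389915]
[-4.42017627e+00  2.17201501e+00 -4.18374732e-03]
```

The two views agree: knob axis at (0.617, -0.137), top at z≈0.202 (0.203 expected).

```bash
python3 -m jog '[{"linear":[-0.6,-0.6,-0.2]},{"linear":[-0.7,-0.7,-0.2]},{"linear":[-0.7,-0.7,-0.2]},{"linear":[-0.7,-0.7,-0.2]},{"linear":[-0.7,-0.7,-0.2]},{"linear":[-0.7,-0.7,-0.2]},{"linear":[-0.7,-0.7,0]},{"linear":[-0.7,-0.7,0]},{"linear":[-0.7,-0.7,0]},{"linear":[-0.7,-0.7,0]},{"linear":[-0.7,-0.7,0]},{"linear":[-0.7,-0.7,0]}]'
python3 -m jog '[{"linear":[-0.4,-0.6,0]},{"linear":[-0.4,-0.6,0]},{"linear":[-0.4,-0.6,0]},{"linear":[-0.4,-0.6,0]},{"linear":[-0.4,-0.6,0]},{"linear":[-0.4,-0.6,0]},{"linear":[0,0,0]},{"linear":[0,0,0]}]'
python3 - <<'E'
from h import *
s=env.observe();p=s["position"];print(s["q"],p,np.array(s["tool_rot"]).T@(np.array([.617,-.137,.27])-p)/.04)
E
```

```text
[ 5.14939217e+01  2.18386003e+01  7.43800659e+01  6.99914709e-04
  8.38586353e+01 -1.23372487e+01] [0.24240165 0.49340473 0.23076177] [-15.35524613 -10.01583379  -0.97239024]invalid input
invalid input
```

```bash
python3 -m jog '[{"linear":[-0.6,-0.6,-0.2],"roll":0},{"linear":[-0.7,-0.7,-0.2],"roll":0},{"linear":[-0.7,-0.7,-0.2],"roll":0},{"linear":[-0.7,-0.7,-0.2],"roll":0},{"linear":[-0.7,-0.7,-0.2],"roll":0},{"linear":[-0.7,-0.7,-0.2],"roll":0},{"linear":[-0.7,-0.7,0],"roll":0},{"linear":[-0.7,-0.7,0],"roll":0},{"linear":[-0.7,-0.7,0],"roll":0},{"linear":[-0.7,-0.7,0],"roll":0},{"linear":[-0.7,-0.7,0],"roll":0},{"linear":[-0.7,-0.7,0],"roll":0}]'
```

```text
time_s: 1.1
position: [0.3941, 0.0472, 0.2793]
tool_rot: [[-0.897, 0.441, -0.0], [0.441, 0.897, 0.0], [0.0, 0.0, -1.0]]
ft_force: [1.7, 0.1, 0.3]
grip_width: 0.0854
gripper_force: 0.0
```

```bash
python3 -m jog '[{"linear":[-0.43,-0.64,0],"roll":0},{"linear":[-0.43,-0.64,0],"roll":0},{"linear":[-0.43,-0.64,0],"roll":0},{"linear":[-0.43,-0.64,0],"roll":0},{"linear":[-0.43,-0.64,0],"roll":0},{"linear":[-0.43,-0.64,0],"roll":0},{"linear":[0,0,0],"roll":0}]'
python3 -m jog '[{"linear":[-0.74,0.36,0],"roll":0},{"linear":[-0.74,0.36,0],"roll":0},{"linear":[-0.74,0.36,0],"roll":0},{"linear":[-0.74,0.36,0],"roll":0},{"linear":[-0.74,0.36,0],"roll":0},{"linear":[-0.74,0.36,0],"roll":0},{"linear":[0,0,0],"roll":0},{"linear":[0,0,0],"roll":0}]'
python3 -m jog '[{"linear":[0,0,0],"roll":1},{"linear":[0,0,0],"roll":1},{"linear":[0,0,0],"roll":1},{"linear":[0,0,0],"roll":1},{"linear":[0,0,0],"roll":1},{"linear":[0,0,0],"roll":1},{"linear":[0,0,0],"roll":1},{"linear":[0,0,0],"roll":1},{"linear":[0,0,0],"roll":1},{"linear":[0,0,0],"roll":1},{"linear":[0,0,0],"roll":1},{"linear":[0,0,0],"roll":1}]'
python3 -m jog '[{"linear":[0,0,0],"roll":1},{"linear":[0,0,0],"roll":1},{"linear":[0,0,0],"roll":1},{"linear":[0,0,0],"roll":1},{"linear":[0,0,0],"roll":1},{"linear":[0,0,0],"roll":1},{"linear":[0,0,0],"roll":1},{"linear":[0,0,0],"roll":1},{"linear":[0,0,0],"roll":1},{"linear":[0,0,0],"roll":1},{"linear":[0,0,0],"roll":1},{"linear":[0,0,0],"roll":1}]'
python3 -m jog '[{"linear":[0,0,0],"roll":1},{"linear":[0,0,0],"roll":1},{"linear":[0,0,0],"roll":0},{"linear":[0,0,0],"roll":0}]'
python3 - <<'E'
from h import *
import cv2
s=env.observe();p=s["position"];print(s["q"],p,np.array(s["tool_rot"]).T@(np.array([.617,-.137,.174])-p)/.04)
im=optics.get_image("wrist");c=optics.calibration("wrist");print(c,px("wrist",[.617,-.137,.203]))
cv2.imwrite("pics/w1.png",im[:,:,::-1])
E
```

```text
time_s: 1.68
position: [0.4194, -0.1384, 0.2786]
tool_rot: [[-0.896, 0.445, -0.001], [0.445, 0.896, -0.001], [0.001, -0.001, -1.0]]
ft_force: [-1.1, -0.0, -1.6]
grip_width: 0.0853
gripper_force: 0.0
time_s: 2.35
position: [0.6172, -0.1344, 0.2776]
tool_rot: [[-0.898, 0.44, -0.002], [0.44, 0.898, 0.001], [0.003, -0.0, -1.0]]
ft_force: [-1.0, 0.3, -0.1]
grip_width: 0.0852
gripper_force: 0.0
time_s: 3.35
position: [0.6153, -0.1347, 0.2799]
tool_rot: [[-0.062, 0.998, -0.0], [0.998, 0.062, -0.0], [-0.0, -0.0, -1.0]]
ft_force: [0.0, 0.9, 0.4]
grip_width: 0.085
gripper_force: 0.0
time_s: 4.35
position: [0.6153, -0.1347, 0.2799]
tool_rot: [[0.833, 0.553, 0.0], [0.553, -0.833, -0.0], [-0.0, 0.0, -1.0]]
ft_force: [-0.2, -0.1, -0.7]
grip_width: 0.0856
gripper_force: 0.0
time_s: 4.68
position: [0.6157, -0.1348, 0.2798]
tool_rot: [[0.914, 0.406, 0.0], [0.406, -0.914, -0.0], [0.0, 0.0, -1.0]]
ft_force: [-0.4, -0.1, -0.0]
grip_width: 0.0854
gripper_force: 0.0
[-2.30934332e+01  2.88412237e+01  5.47626575e+01 -3.85186277e-04
  9.63890615e+01  4.29430210e+01] [ 0.61567797 -0.13479145  0.27979884] [0.00756762 0.06362788 2.64497774]
{'fov_y': 63.04966896472387, 'cx': 254.39267207769657, 'cy': 191.27318909985834, 'T': array([[ 4.06127534e-01, -8.64745178e-01, -2.95425461e-01,
         6.92780196e-01],
       [-9.13815907e-01, -3.83980243e-01, -1.32286285e-01,
        -1.00878738e-01],
       [ 9.56386836e-04,  3.23689588e-01, -9.46162848e-01,
         4.22039467e-01],
       [ 0.00000000e+00,  0.00000000e+00,  0.00000000e+00,
         1.00000000e+00]])} [257.09300977 202.62270915]
```

View pics/w1.png

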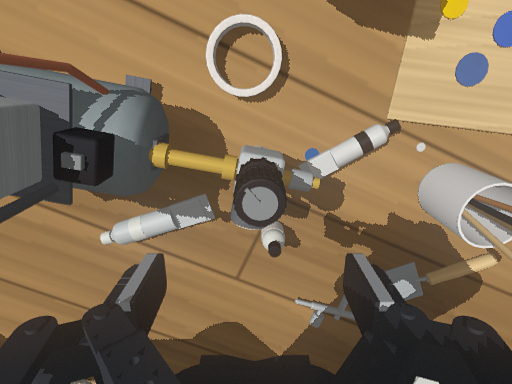

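The knob's top disc shows at about (260,204), with its pointer going up-left to about (247,190); the way down is clear. Refine the centre and pointer.

```bash
cat >> h.py <<'E'
import cv2
def knob(im,n,z,u,v):
    g=im.astype(int);m=((g.min(2)>70)&(g.max(2)-g.min(2)<25)).astype(np.uint8)
    m=cv2.morphologyEx(m,cv2.MORPH_CLOSE,np.ones((5,5)))
    k,l,st,ce=cv2.connectedComponentsWithStats(m);i=l[v,u]
    h=cv2.convexHull(np.argwhere(l==i)[:,::-1].astype(np.int32));e=cv2.fitEllipse(h)
    c=onz(n,*e[0],z)
    # pointer: dark pixels inside the disc
    M=np.zeros(m.shape,np.uint8);cv2.ellipse(M,(e[0],(e[1][0]*.8,e[1][1]*.8),e[2]),1,-1)
    gr=g.mean(2);med=np.median(gr[M>0]);d=np.argwhere((M>0)&(gr<med-12))
    P=np.array([onz(n,x,y,z)-c for y,x in d])[:,:2] if len(d) else np.zeros((0,2))
    m_=P.mean(0) if len(P) else np.zeros(2)
    return e,c,np.degrees(np.arctan2(m_[1],m_[0])),len(P)
E
python3 - <<'E'
from h import *
im=cv2.imread("pics/w1.png");e,c,a,k=knob(im,"wrist",.203,262,208);print(e,c,a,k)
s=env.observe();R=np.array(s["tool_rot"]);p=s["position"]
for t in([c[0],c[1],.174],[.617,-.137,.174]):print(R.T@(np.array(t)-p)/.04)
E
```

```text
((258.71624755859375, 216.53448486328125), (51.65922546386719, 72.24569702148438), 151.45846557617188) [ 0.60716579 -0.14275633  0.203     ] 168.01174146332193 840
[-0.27914953  0.09190391  2.64314689]
[0.00396826 0.06030159 2.64316957]
```

```bash
sed -i 's/^    m=cv2.morphologyEx.*$//; s/g.min(2)>70/g.min(2)>TH/; s/z,u,v):/z,u,v,TH=95):/' h.py
python3 - <<'E'
from h import *
im=cv2.imread("pics/w1.png")
for TH in (80,95,105):
    e,c,a,k=knob(im,"wrist",.203,264,208,TH);print(TH,e,c,a,k)
print(im[204,235:285].mean(1).astype(int), im[180:240,264].mean(1).astype(int))
cv2.imwrite("pics/c1.png",cv2.resize(im[165:245,220:300],(560,560),interpolation=cv2.INTER_CUBIC))
E
```

```text
80 ((259.0927734375, 202.623291015625), (34.38644790649414, 37.855167388916016), 118.62633514404297) [ 0.61760731 -0.13836898  0.203     ] 52.923693499203615 21
95 ((259.01568603515625, 202.59413146972656), (34.144187927246094, 37.48804473876953), 113.80889892578125) [ 0.61760519 -0.13830662  0.203     ] 52.500490680677046 21
105 ((259.22882080078125, 202.8035430908203), (33.90484619140625, 36.72652816772461), 114.29701232910156) [ 0.6175169  -0.13852145  0.203     ] 53.12828103962301 21
[ 54  56  54  55  55  53  60 123 144 141 141 141 140 141 140 141 141 141
 140 140 140 141 141 140 140 141 141 140 140 141 140 141 141 141 141 140
 141 141 140 140 140 142 142  68  52  53  54  54  55  53] [ 64  58  57  57  54  54  59 101 145 142 140 141 140 140 141 142 141 141
 141 141 140 140 140 140 141 141 141 140 141 140 140 141 141 141 140 142
 140 141 143 135  65  51  55  53  55  53  59 116 183 178 175 181 193 177
 170 183 195 204 207 208]
```

View pics/c1.png

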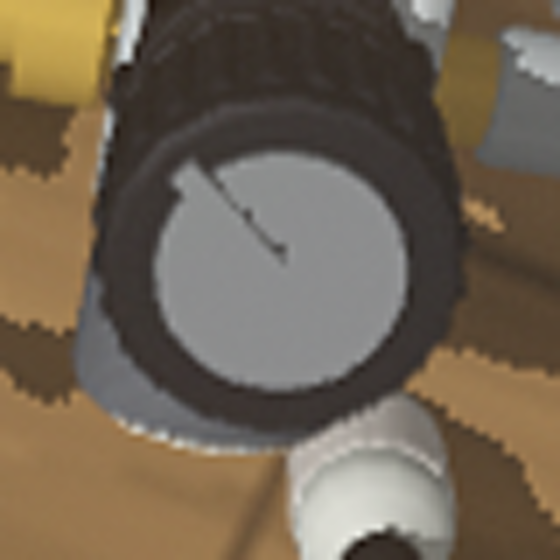

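Pointer at roughly yaw 58°, axis about (0.6173, -0.138). Descend open around it, then check.

```bash
cat > chk.py <<'E'
import sys;from h import *
s=env.observe();R=np.array(s["tool_rot"]);lim=float(sys.argv[1]) if len(sys.argv)>1 else 9
mz=s["wrist_torque"][2];yaw=np.degrees(np.arctan2(R[1,0],R[0,0]))
print("t%.2f yaw %.2f Mz %.3f"%(s["time_s"],yaw,mz),"F",np.round(s["ft_force"],1),"p",np.round(np.array(s["position"])*1000,1),"w%.1f g%.0f q6 %.0f"%(s["grip_width"]*1e3,s["gripper_force"],s["q"][5]))
sys.exit(abs(mz)>lim)
E
python3 -m jog '[{"linear":[0,0.085,0.4],"roll":0},{"linear":[0,0,0.4],"roll":0},{"linear":[0,0,0.4],"roll":0},{"linear":[0,0,0.4],"roll":0},{"linear":[0,0,0.4],"roll":0},{"linear":[0,0,0.4],"roll":0},{"linear":[0,0,0.29],"roll":0},{"linear":[0,0,0],"roll":0},{"linear":[0,0,0],"roll":0}]' >/dev/null; python3 chk.py
python3 -m jog '[{"linear":[0,0,0],"roll":0},{"linear":[0,0,0],"roll":0},{"linear":[0,0,0],"roll":0},{"linear":[0,0,0],"roll":0}]' -0.1 20 >/dev/null; python3 chk.py
python3 -m jog '[{"linear":[0,0,0],"roll":0},{"linear":[0,0,0],"roll":0},{"linear":[0,0,0],"roll":0},{"linear":[0,0,0],"roll":0}]' >/dev/null; python3 chk.py
```

```text
t5.48 yaw 23.90 Mz 0.012 F [0.4 0.5 1.1] p [ 617.6 -138.   171.8] w85.4 g0 q6 43
t5.82 yaw 23.84 Mz -0.014 F [-0.6 -0.7  3.1] p [ 618.  -138.1  172.4] w39.8 g15 q6 43
t6.15 yaw 23.83 Mz -0.033 F [-1.7  0.8  6.4] p [ 618.  -138.1  172.4] w39.6 g20 q6 43False
False
False
```

```bash
python3 -m jog '[{"linear":[0,0,-0.015],"roll":0},{"linear":[0,0,0],"roll":0},{"linear":[0,0,0],"roll":0}]' - 28 >/dev/null; python3 chk.py
python3 -m jog '[{"linear":[0,0,0],"roll":0},{"linear":[0,0,0],"roll":0}]' - 35 >/dev/null; python3 chk.py
```

```text
t6.40 yaw 23.83 Mz -0.016 F [ 0.3 -1.2  2.6] p [ 617.9 -138.2  172.4] w39.2 g28 q6 43
t6.57 yaw 23.83 Mz -0.018 F [-0.2  0.1  3.7] p [ 617.9 -138.2  172.4] w39.1 g34 q6 43False
False
```

```bash
sed -i 's/sys.exit(abs(mz)>lim)/sys.exit(int(abs(mz)>lim))/' chk.py
S(){ python3 chk.py 0.19; }
python3 -m jog '[{"linear":[0,0,0],"roll":-0.2},{"linear":[0,0,0],"roll":-0.2},{"linear":[0,0,0],"roll":-0.2},{"linear":[0,0,0],"roll":0}]' >/dev/null && S &&
python3 -m jog '[{"linear":[0,0,0],"roll":-0.2},{"linear":[0,0,0],"roll":-0.2},{"linear":[0,0,0],"roll":-0.2},{"linear":[0,0,0],"roll":0}]' >/dev/null && S &&
python3 -m jog '[{"linear":[0,0,0],"roll":-0.2},{"linear":[0,0,0],"roll":-0.2},{"linear":[0,0,0],"roll":-0.2},{"linear":[0,0,0],"roll":0}]' >/dev/null && S &&
python3 -m jog '[{"linear":[0,0,0],"roll":-0.2},{"linear":[0,0,0],"roll":-0.2},{"linear":[0,0,0],"roll":-0.2},{"linear":[0,0,0],"roll":0}]' >/dev/null && S &&
python3 -m jog '[{"linear":[0,0,0],"roll":-0.2},{"linear":[0,0,0],"roll":-0.2},{"linear":[0,0,0],"roll":-0.2},{"linear":[0,0,0],"roll":0}]' >/dev/null && S
```

```text
t6.90 yaw 26.92 Mz -0.005 F [0.4 0.1 4.9] p [ 617.9 -138.   172.4] w39.2 g34 q6 40
t7.23 yaw 29.91 Mz -0.059 F [0.3 0.7 4.6] p [ 617.9 -138.   172.4] w38.9 g34 q6 37
t7.57 yaw 32.92 Mz -0.085 F [-0.4  0.4  5.3] p [ 617.8 -138.   172.4] w38.9 g34 q6 34
t7.90 yaw 35.93 Mz -0.031 F [-1.1  1.5  5.3] p [ 617.7 -137.9  172.4] w39.0 g34 q6 31
t8.23 yaw 38.94 Mz 0.050 F [-0.6  1.8  6.3] p [ 617.7 -137.8  172.4] w39.1 g34 q6 28
```

```bash
S(){ python3 chk.py 0.19; }
python3 -m jog '[{"linear":[0,0,-0.015],"roll":-0.2},{"linear":[0,0,0],"roll":-0.2},{"linear":[0,0,0],"roll":-0.2},{"linear":[0,0,0],"roll":0}]' >/dev/null && S &&
python3 -m jog '[{"linear":[0,0,0],"roll":-0.2},{"linear":[0,0,0],"roll":-0.2},{"linear":[0,0,0],"roll":-0.2},{"linear":[0,0,0],"roll":0}]' >/dev/null && S &&
python3 -m jog '[{"linear":[0,0,0],"roll":-0.2},{"linear":[0,0,0],"roll":-0.2},{"linear":[0,0,0],"roll":-0.2},{"linear":[0,0,0],"roll":0}]' >/dev/null && S &&
python3 -m jog '[{"linear":[0,0,0],"roll":-0.2},{"linear":[0,0,0],"roll":-0.2},{"linear":[0,0,0],"roll":-0.2},{"linear":[0,0,0],"roll":0}]' >/dev/null && S &&
python3 -m jog '[{"linear":[0,0,0],"roll":-0.2},{"linear":[0,0,0],"roll":-0.2},{"linear":[0,0,0],"roll":-0.2},{"linear":[0,0,0],"roll":0}]' >/dev/null && S &&
python3 -m jog '[{"linear":[0,0,0],"roll":-0.2},{"linear":[0,0,0],"roll":-0.2},{"linear":[0,0,0],"roll":-0.2},{"linear":[0,0,0],"roll":0}]' >/dev/null && S &&
python3 -m jog '[{"linear":[0,0,0],"roll":-0.2},{"linear":[0,0,0],"roll":-0.2},{"linear":[0,0,0],"roll":-0.2},{"linear":[0,0,0],"roll":0}]' >/dev/null && S &&
python3 -m jog '[{"linear":[0,0,0],"roll":-0.2},{"linear":[0,0,0],"roll":-0.2},{"linear":[0,0,0],"roll":-0.2},{"linear":[0,0,0],"roll":0}]' >/dev/null && S &&
python3 -m jog '[{"linear":[0,0,0],"roll":-0.2},{"linear":[0,0,0],"roll":-0.2},{"linear":[0,0,0],"roll":-0.2},{"linear":[0,0,0],"roll":0}]' >/dev/null && S &&
python3 -m jog '[{"linear":[0,0,0],"roll":-0.2},{"linear":[0,0,0],"roll":-0.2},{"linear":[0,0,0],"roll":-0.2},{"linear":[0,0,0],"roll":0}]' >/dev/null && S
```

```text
t8.57 yaw 41.93 Mz 0.009 F [0.2 3.4 0.7] p [ 617.6 -137.8  172.5] w39.3 g34 q6 25
t8.90 yaw 44.92 Mz -0.124 F [-1.2  4.2 -0.7] p [ 617.6 -137.8  172.5] w39.1 g34 q6 22
t9.23 yaw 47.94 Mz -0.102 F [-1.1  4.5 -1.9] p [ 617.5 -137.7  172.5] w38.6 g34 q6 19
t9.57 yaw 50.95 Mz -0.017 F [-1.4  5.1 -0.9] p [ 617.4 -137.7  172.5] w39.2 g34 q6 16
t9.90 yaw 53.95 Mz 0.039 F [-2.6  5.9 -2. ] p [ 617.4 -137.6  172.6] w39.3 g34 q6 13
t10.23 yaw 56.95 Mz -0.007 F [-2.5  5.8 -0.9] p [ 617.3 -137.6  172.6] w39.2 g34 q6 10
t10.57 yaw 59.95 Mz -0.090 F [-2.8  6.4  0. ] p [ 617.3 -137.5  172.5] w39.1 g34 q6 7
t10.90 yaw 62.95 Mz -0.008 F [-2.5  6.4 -1.1] p [ 617.2 -137.5  172.5] w39.0 g34 q6 4
t11.23 yaw 65.95 Mz -0.110 F [-4.   5.7  0.1] p [ 617.1 -137.5  172.5] w38.9 g34 q6 1
t11.57 yaw 68.96 Mz -0.009 F [-4.2  5.5 -1. ] p [ 617.  -137.4  172.6] w39.2 g34 q6 -2
```

```bash
S(){ python3 chk.py 0.18; }
python3 -m jog '[{"linear":[0.01,-0.017,0],"roll":-0.2},{"linear":[0,0,0],"roll":-0.2},{"linear":[0,0,0],"roll":-0.2},{"linear":[0,0,0],"roll":0}]' >/dev/null && S &&
python3 -m jog '[{"linear":[0,0,0],"roll":-0.2},{"linear":[0,0,0],"roll":-0.2},{"linear":[0,0,0],"roll":-0.2},{"linear":[0,0,0],"roll":0}]' >/dev/null && S &&
python3 -m jog '[{"linear":[0,0,0],"roll":-0.2},{"linear":[0,0,0],"roll":-0.2},{"linear":[0,0,0],"roll":-0.2},{"linear":[0,0,0],"roll":0}]' >/dev/null && S &&
python3 -m jog '[{"linear":[0,0,0],"roll":-0.2},{"linear":[0,0,0],"roll":-0.2},{"linear":[0,0,0],"roll":-0.2},{"linear":[0,0,0],"roll":0}]' >/dev/null && S &&
python3 -m jog '[{"linear":[0,0,0],"roll":-0.2},{"linear":[0,0,0],"roll":-0.2},{"linear":[0,0,0],"roll":-0.2},{"linear":[0,0,0],"roll":0}]' >/dev/null && S &&
python3 -m jog '[{"linear":[0,0,0],"roll":-0.2},{"linear":[0,0,0],"roll":-0.2},{"linear":[0,0,0],"roll":-0.2},{"linear":[0,0,0],"roll":0}]' >/dev/null && S &&
python3 -m jog '[{"linear":[0,0,0],"roll":-0.2},{"linear":[0,0,0],"roll":-0.2},{"linear":[0,0,0],"roll":-0.2},{"linear":[0,0,0],"roll":0}]' >/dev/null && S &&
python3 -m jog '[{"linear":[0,0,0],"roll":-0.2},{"linear":[0,0,0],"roll":-0.2},{"linear":[0,0,0],"roll":-0.2},{"linear":[0,0,0],"roll":0}]' >/dev/null && S &&
python3 -m jog '[{"linear":[0,0,0],"roll":-0.2},{"linear":[0,0,0],"roll":-0.2},{"linear":[0,0,0],"roll":-0.2},{"linear":[0,0,0],"roll":0}]' >/dev/null && S &&
python3 -m jog '[{"linear":[0,0,0],"roll":-0.2},{"linear":[0,0,0],"roll":-0.2},{"linear":[0,0,0],"roll":-0.2},{"linear":[0,0,0],"roll":0}]' >/dev/null && S
```

```text
t11.90 yaw 71.95 Mz 0.072 F [-2.8  4.7 -1.7] p [ 616.9 -137.3  172.5] w38.8 g34 q6 -5
t12.23 yaw 74.94 Mz -0.073 F [-3.6  5.4 -2.7] p [ 616.9 -137.3  172.5] w39.3 g34 q6 -8
t12.57 yaw 77.94 Mz -0.076 F [-3.4  4.4 -1.3] p [ 616.8 -137.3  172.5] w38.8 g34 q6 -11
t12.90 yaw 80.94 Mz -0.055 F [-3.9  4.3 -2. ] p [ 616.7 -137.3  172.6] w39.4 g34 q6 -14
t13.23 yaw 83.95 Mz -0.002 F [-4.9  4.  -1.3] p [ 616.6 -137.2  172.5] w39.2 g34 q6 -17
t13.57 yaw 86.94 Mz -0.032 F [-4.5  5.  -0.4] p [ 616.5 -137.2  172.5] w39.1 g34 q6 -20
t13.90 yaw 89.94 Mz -0.082 F [-5.2  4.7 -1.5] p [ 616.4 -137.2  172.6] w38.8 g34 q6 -23
t14.23 yaw 92.93 Mz -0.121 F [-4.7  4.8 -0.1] p [ 616.4 -137.2  172.5] w38.8 g34 q6 -26
t14.57 yaw 95.94 Mz -0.006 F [-6.3  5.7 -1.4] p [ 616.2 -137.2  172.5] w39.0 g34 q6 -29
t14.90 yaw 98.94 Mz -0.001 F [-6.5  5.6 -0.5] p [ 616.2 -137.2  172.5] w39.3 g34 q6 -32
```

```bash
S(){ python3 chk.py 0.18; }
python3 -m jog '[{"linear":[0.02,-0.015,0],"roll":-0.2},{"linear":[0,0,0],"roll":-0.2},{"linear":[0,0,0],"roll":-0.2},{"linear":[0,0,0],"roll":0}]' >/dev/null && S &&
python3 -m jog '[{"linear":[0,0,0],"roll":-0.2},{"linear":[0,0,0],"roll":-0.2},{"linear":[0,0,0],"roll":-0.2},{"linear":[0,0,0],"roll":0}]' >/dev/null && S &&
python3 -m jog '[{"linear":[0,0,0],"roll":-0.2},{"linear":[0,0,0],"roll":-0.2},{"linear":[0,0,0],"roll":-0.2},{"linear":[0,0,0],"roll":0}]' >/dev/null && S &&
python3 -m jog '[{"linear":[0,0,0],"roll":-0.2},{"linear":[0,0,0],"roll":-0.2},{"linear":[0,0,0],"roll":-0.2},{"linear":[0,0,0],"roll":0}]' >/dev/null && S &&
python3 -m jog '[{"linear":[0,0,0],"roll":-0.2},{"linear":[0,0,0],"roll":-0.2},{"linear":[0,0,0],"roll":-0.2},{"linear":[0,0,0],"roll":0}]' >/dev/null && S &&
python3 -m jog '[{"linear":[0,0,0],"roll":-0.2},{"linear":[0,0,0],"roll":-0.2},{"linear":[0,0,0],"roll":-0.2},{"linear":[0,0,0],"roll":0}]' >/dev/null && S &&
python3 -m jog '[{"linear":[0,0,0],"roll":-0.2},{"linear":[0,0,0],"roll":-0.2},{"linear":[0,0,0],"roll":-0.2},{"linear":[0,0,0],"roll":0}]' >/dev/null && S &&
python3 -m jog '[{"linear":[0,0,0],"roll":-0.2},{"linear":[0,0,0],"roll":-0.2},{"linear":[0,0,0],"roll":-0.2},{"linear":[0,0,0],"roll":0}]' >/dev/null && S &&
python3 -m jog '[{"linear":[0,0,0],"roll":-0.2},{"linear":[0,0,0],"roll":-0.2},{"linear":[0,0,0],"roll":-0.2},{"linear":[0,0,0],"roll":0}]' >/dev/null && S &&
python3 -m jog '[{"linear":[0,0,0],"roll":-0.2},{"linear":[0,0,0],"roll":-0.2},{"linear":[0,0,0],"roll":-0.2},{"linear":[0,0,0],"roll":0}]' >/dev/null && S
```

```text
t15.23 yaw 101.93 Mz 0.006 F [-4.7  1.9 -2.5] p [ 616.  -137.1  172.6] w39.2 g34 q6 -35
t15.57 yaw 104.92 Mz -0.040 F [-5.4  2.2 -2.2] p [ 616.  -137.1  172.6] w39.1 g34 q6 -38
t15.90 yaw 107.92 Mz -0.111 F [-6.3  0.9 -2.1] p [ 615.9 -137.2  172.5] w39.3 g34 q6 -41
t16.23 yaw 110.92 Mz -0.010 F [-7.   2.4 -1.1] p [ 615.8 -137.2  172.5] w39.0 g34 q6 -44
t16.57 yaw 113.92 Mz 0.003 F [-7.1  0.9 -1.8] p [ 615.7 -137.2  172.6] w39.2 g34 q6 -47
t16.90 yaw 116.92 Mz -0.001 F [-8.1  1.  -1.7] p [ 615.7 -137.2  172.5] w39.0 g34 q6 -50
t17.23 yaw 119.91 Mz -0.060 F [-7.1  1.8 -1.5] p [ 615.6 -137.3  172.5] w39.0 g34 q6 -53
t17.57 yaw 122.91 Mz -0.052 F [-6.8  0.2 -1.8] p [ 615.5 -137.4  172.5] w38.9 g34 q6 -56
t17.90 yaw 125.91 Mz -0.013 F [-8.6 -0.2 -0.8] p [ 615.4 -137.4  172.5] w39.2 g34 q6 -59
t18.23 yaw 128.91 Mz -0.019 F [-9.3  0.6 -1.5] p [ 615.4 -137.4  172.6] w39.0 g34 q6 -62
```

```bash
S(){ python3 chk.py 0.18; }
python3 -m jog '[{"linear":[0.015,-0.018,0],"roll":-0.2},{"linear":[0,0,0],"roll":-0.2},{"linear":[0,0,0],"roll":-0.2},{"linear":[0,0,0],"roll":0}]' >/dev/null && S &&
python3 -m jog '[{"linear":[0,0,0],"roll":-0.2},{"linear":[0,0,0],"roll":-0.2},{"linear":[0,0,0],"roll":-0.2},{"linear":[0,0,0],"roll":0}]' >/dev/null && S &&
python3 -m jog '[{"linear":[0,0,0],"roll":-0.2},{"linear":[0,0,0],"roll":-0.2},{"linear":[0,0,0],"roll":-0.2},{"linear":[0,0,0],"roll":0}]' >/dev/null && S &&
python3 -m jog '[{"linear":[0,0,0],"roll":-0.2},{"linear":[0,0,0],"roll":-0.2},{"linear":[0,0,0],"roll":-0.2},{"linear":[0,0,0],"roll":0}]' >/dev/null && S &&
python3 -m jog '[{"linear":[0,0,0],"roll":-0.2},{"linear":[0,0,0],"roll":-0.2},{"linear":[0,0,0],"roll":-0.2},{"linear":[0,0,0],"roll":0}]' >/dev/null && S &&
python3 -m jog '[{"linear":[0,0,0],"roll":-0.2},{"linear":[0,0,0],"roll":-0.2},{"linear":[0,0,0],"roll":-0.2},{"linear":[0,0,0],"roll":0}]' >/dev/null && S &&
python3 -m jog '[{"linear":[0,0,0],"roll":-0.2},{"linear":[0,0,0],"roll":-0.2},{"linear":[0,0,0],"roll":-0.2},{"linear":[0,0,0],"roll":0}]' >/dev/null && S &&
python3 -m jog '[{"linear":[0,0,0],"roll":-0.2},{"linear":[0,0,0],"roll":-0.2},{"linear":[0,0,0],"roll":-0.2},{"linear":[0,0,0],"roll":0}]' >/dev/null && S &&
python3 -m jog '[{"linear":[0,0,0],"roll":-0.2},{"linear":[0,0,0],"roll":-0.2},{"linear":[0,0,0],"roll":-0.2},{"linear":[0,0,0],"roll":0}]' >/dev/null && S &&
python3 -m jog '[{"linear":[0,0,0],"roll":-0.2},{"linear":[0,0,0],"roll":-0.2},{"linear":[0,0,0],"roll":-0.2},{"linear":[0,0,0],"roll":0}]' >/dev/null && S
```

```text
t18.57 yaw 131.92 Mz -0.036 F [-5.5 -1.1 -3.3] p [ 615.2 -137.4  172.6] w39.0 g34 q6 -65
t18.90 yaw 134.91 Mz -0.062 F [-6.5 -1.9 -3.8] p [ 615.1 -137.5  172.6] w39.3 g34 q6 -68
t19.23 yaw 137.90 Mz -0.078 F [-6.8 -1.3 -3.3] p [ 615.1 -137.6  172.6] w39.1 g34 q6 -71
t19.57 yaw 140.91 Mz -0.073 F [-6.7 -1.2 -3.4] p [ 615.  -137.6  172.6] w39.5 g34 q6 -74
t19.90 yaw 143.91 Mz 0.020 F [-7.8 -1.6 -3.5] p [ 615.  -137.7  172.6] w39.3 g34 q6 -77
t20.23 yaw 146.91 Mz -0.065 F [-6.6 -2.  -3.7] p [ 614.9 -137.8  172.6] w39.4 g34 q6 -80
t20.57 yaw 149.90 Mz -0.138 F [-6.7 -2.4 -2.8] p [ 614.9 -137.9  172.6] w39.2 g34 q6 -83
t20.90 yaw 152.89 Mz -0.055 F [-7.4 -2.5 -2.7] p [ 614.9 -137.9  172.6] w39.0 g34 q6 -86
t21.23 yaw 155.90 Mz 0.001 F [-8.2 -3.  -3. ] p [ 614.8 -138.   172.6] w39.4 g34 q6 -89
t21.57 yaw 158.90 Mz 0.018 F [-8.1 -3.6 -2.7] p [ 614.8 -138.   172.6] w38.9 g34 q6 -92
```

```bash
S(){ python3 chk.py 0.18; }
python3 -m jog '[{"linear":[0.015,-0.015,0],"roll":-0.2},{"linear":[0,0,0],"roll":-0.2},{"linear":[0,0,0],"roll":-0.2},{"linear":[0,0,0],"roll":0}]' >/dev/null && S &&
python3 -m jog '[{"linear":[0,0,0],"roll":-0.2},{"linear":[0,0,0],"roll":-0.2},{"linear":[0,0,0],"roll":-0.2},{"linear":[0,0,0],"roll":0}]' >/dev/null && S &&
python3 -m jog '[{"linear":[0,0,0],"roll":-0.2},{"linear":[0,0,0],"roll":-0.2},{"linear":[0,0,0],"roll":-0.2},{"linear":[0,0,0],"roll":0}]' >/dev/null && S &&
python3 -m jog '[{"linear":[0,0,0],"roll":-0.2},{"linear":[0,0,0],"roll":-0.2},{"linear":[0,0,0],"roll":-0.2},{"linear":[0,0,0],"roll":0}]' >/dev/null && S &&
python3 -m jog '[{"linear":[0,0,0],"roll":-0.2},{"linear":[0,0,0],"roll":-0.2},{"linear":[0,0,0],"roll":-0.2},{"linear":[0,0,0],"roll":0}]' >/dev/null && S &&
python3 -m jog '[{"linear":[0,0,0],"roll":-0.2},{"linear":[0,0,0],"roll":-0.2},{"linear":[0,0,0],"roll":-0.2},{"linear":[0,0,0],"roll":0}]' >/dev/null && S
```

```text
t21.90 yaw 161.92 Mz 0.007 F [-4.7 -3.6 -4.2] p [ 614.6 -138.1  172.6] w39.3 g34 q6 -95
t22.23 yaw 164.91 Mz -0.051 F [-5.9 -4.3 -4.5] p [ 614.6 -138.2  172.6] w39.2 g34 q6 -98
t22.57 yaw 167.89 Mz -0.118 F [-5.1 -3.6 -5.1] p [ 614.6 -138.4  172.6] w39.1 g34 q6 -101
t22.90 yaw 170.90 Mz -0.047 F [-6.6 -5.3 -4.3] p [ 614.6 -138.4  172.6] w39.3 g34 q6 -104
t23.23 yaw 173.90 Mz 0.008 F [-5.2 -5.2 -3.9] p [ 614.6 -138.4  172.6] w38.7 g34 q6 -107
t23.57 yaw 176.90 Mz -0.025 F [-4.2 -5.3 -4.5] p [ 614.6 -138.6  172.6] w39.0 g34 q6 -110
```

```bash
S(){ python3 chk.py 0.18; }
python3 -m jog '[{"linear":[0,0,0],"roll":-0.2},{"linear":[0,0,0],"roll":-0.2},{"linear":[0,0,0],"roll":-0.2},{"linear":[0,0,0],"roll":0}]' >/dev/null && S &&
python3 -m jog '[{"linear":[0,0,0],"roll":-0.2},{"linear":[0,0,0],"roll":-0.2},{"linear":[0,0,0],"roll":-0.2},{"linear":[0,0,0],"roll":0}]' >/dev/null && S &&
python3 -m jog '[{"linear":[0,0,0],"roll":-0.2},{"linear":[0,0,0],"roll":-0.2},{"linear":[0,0,0],"roll":-0.2},{"linear":[0,0,0],"roll":0}]' >/dev/null && S &&
python3 -m jog '[{"linear":[0,0,0],"roll":-0.2},{"linear":[0,0,0],"roll":-0.2},{"linear":[0,0,0],"roll":-0.2},{"linear":[0,0,0],"roll":0}]' >/dev/null && S &&
python3 -m jog '[{"linear":[0,0,0],"roll":-0.2},{"linear":[0,0,0],"roll":-0.2},{"linear":[0,0,0],"roll":0},{"linear":[0,0,0],"roll":0}]' >/dev/null && S &&
python3 -m jog '[{"linear":[0,0,0],"roll":-0.2},{"linear":[0,0,0],"roll":-0.2},{"linear":[0,0,0],"roll":0},{"linear":[0,0,0],"roll":0}]' >/dev/null && S
```

```text
t23.90 yaw 179.88 Mz -0.238 F [-5.5 -5.4 -4.6] p [ 614.6 -138.7  172.6] w39.1 g34 q6 -113
```

```bash
S(){ python3 chk.py; }
python3 -m jog '[{"linear":[0,0,0],"roll":0}]' >/dev/null && S; python3 -m jog '[{"linear":[0,0,0],"roll":0}]' >/dev/null && S; python3 -m jog '[{"linear":[0,0,0],"roll":-0.1},{"linear":[0,0,0],"roll":0}]' >/dev/null && S;python3 -m jog '[{"linear":[0,0,0],"roll":0}]' >/dev/null && S
```

```text
t23.98 yaw 179.83 Mz -0.200 F [-4.5 -5.5 -4.7] p [ 614.6 -138.7  172.6] w39.1 g34 q6 -113
t24.07 yaw 179.82 Mz -0.194 F [-4.5 -5.3 -4. ] p [ 614.6 -138.6  172.6] w38.8 g34 q6 -113
t24.23 yaw -179.66 Mz -0.226 F [-5.1 -5.8 -3.6] p [ 614.6 -138.7  172.6] w39.1 g34 q6 -114
t24.32 yaw -179.68 Mz -0.210 F [-4.9 -5.1 -3.8] p [ 614.6 -138.7  172.6] w39.4 g34 q6 -114
```

```bash
S(){ python3 chk.py; }
python3 -m jog '[{"linear":[0,0,0],"roll":-0.1},{"linear":[0,0,0],"roll":-0.1},{"linear":[0,0,0],"roll":0}]' >/dev/null && S;python3 -m jog '[{"linear":[0,0,0],"roll":0}]' >/dev/null && S
python3 -m jog '[{"linear":[0,0,0],"roll":0.5},{"linear":[0,0,0],"roll":0.5},{"linear":[0,0,0],"roll":0}]' >/dev/null && S
python3 -m jog '[{"linear":[0,0,0],"roll":0.2},{"linear":[0,0,0],"roll":0.2},{"linear":[0,0,0],"roll":0}]' >/dev/null && S
python3 -m jog '[{"linear":[0,0,0],"roll":0.2},{"linear":[0,0,0],"roll":0.2},{"linear":[0,0,0],"roll":0}]' >/dev/null && S
python3 -m jog '[{"linear":[0,0,0],"roll":0.2},{"linear":[0,0,0],"roll":0.2},{"linear":[0,0,0],"roll":0}]' >/dev/null && S
```

```text
t24.57 yaw -178.66 Mz -0.289 F [-4.4 -5.  -4.4] p [ 614.6 -138.7  172.6] w39.1 g34 q6 -115
t24.65 yaw -178.69 Mz -0.256 F [-6.4 -5.6 -4.7] p [ 614.6 -138.7  172.6] w39.3 g34 q6 -115
t24.90 yaw 176.22 Mz 0.017 F [-5.3 -5.7 -4.8] p [ 614.6 -138.5  172.6] w38.9 g34 q6 -110
t25.15 yaw 174.30 Mz 0.032 F [-5.1 -5.5 -4. ] p [ 614.6 -138.5  172.6] w39.3 g34 q6 -108
t25.40 yaw 172.31 Mz 0.040 F [-4.9 -5.8 -4.4] p [ 614.6 -138.4  172.6] w39.4 g34 q6 -106
t25.65 yaw 170.31 Mz 0.034 F [-5.  -4.9 -3.7] p [ 614.6 -138.4  172.6] w39.4 g34 q6 -104
```

The stop is felt clearly (0.27 N m, well under the limit), and its rest is near tool yaw 176. Now five clicks clockwise, to about 101.

```bash
S(){ python3 chk.py 0.25; }
python3 -m jog '[{"linear":[0,0,0],"roll":0.25},{"linear":[0,0,0],"roll":0.25},{"linear":[0,0,0],"roll":0}]' >/dev/null && S &&
python3 -m jog '[{"linear":[0,0,0],"roll":0.25},{"linear":[0,0,0],"roll":0.25},{"linear":[0,0,0],"roll":0}]' >/dev/null && S &&
python3 -m jog '[{"linear":[0,0,0],"roll":0.25},{"linear":[0,0,0],"roll":0.25},{"linear":[0,0,0],"roll":0}]' >/dev/null && S &&
python3 -m jog '[{"linear":[0,0,0],"roll":0.25},{"linear":[0,0,0],"roll":0.25},{"linear":[0,0,0],"roll":0}]' >/dev/null && S &&
python3 -m jog '[{"linear":[0,0,0],"roll":0.25},{"linear":[0,0,0],"roll":0.25},{"linear":[0,0,0],"roll":0}]' >/dev/null && S &&
python3 -m jog '[{"linear":[0,0,0],"roll":0.25},{"linear":[0,0,0],"roll":0.25},{"linear":[0,0,0],"roll":0}]' >/dev/null && S &&
python3 -m jog '[{"linear":[0,0,0],"roll":0.25},{"linear":[0,0,0],"roll":0.25},{"linear":[0,0,0],"roll":0}]' >/dev/null && S &&
python3 -m jog '[{"linear":[0,0,0],"roll":0.25},{"linear":[0,0,0],"roll":0.25},{"linear":[0,0,0],"roll":0}]' >/dev/null && S &&
python3 -m jog '[{"linear":[0,0,0],"roll":0.25},{"linear":[0,0,0],"roll":0.25},{"linear":[0,0,0],"roll":0}]' >/dev/null && S &&
python3 -m jog '[{"linear":[0,0,0],"roll":0.25},{"linear":[0,0,0],"roll":0.25},{"linear":[0,0,0],"roll":0}]' >/dev/null && S
```

```text
t25.90 yaw 167.79 Mz -0.059 F [-5.2 -4.4 -3.3] p [ 614.6 -138.3  172.6] w38.9 g34 q6 -101
t26.15 yaw 165.29 Mz 0.007 F [-5.7 -5.  -4.3] p [ 614.6 -138.3  172.6] w39.3 g34 q6 -99
t26.40 yaw 162.80 Mz -0.025 F [-4.5 -4.1 -4.7] p [ 614.6 -138.2  172.6] w39.3 g34 q6 -96
t26.65 yaw 160.30 Mz 0.020 F [-4.8 -2.9 -4.3] p [ 614.6 -138.1  172.6] w39.1 g34 q6 -94
t26.90 yaw 157.81 Mz 0.063 F [-4.9 -2.8 -5.1] p [ 614.7 -138.   172.6] w39.2 g34 q6 -91
t27.15 yaw 155.31 Mz 0.027 F [-4.5 -3.7 -4.1] p [ 614.7 -138.   172.6] w39.5 g34 q6 -89
t27.40 yaw 152.80 Mz -0.008 F [-5.3 -3.6 -4.8] p [ 614.7 -137.9  172.6] w39.2 g34 q6 -86
t27.65 yaw 150.29 Mz 0.019 F [-4.2 -2.9 -4.7] p [ 614.8 -137.9  172.6] w39.1 g34 q6 -84
t27.90 yaw 147.76 Mz -0.021 F [-3.6 -3.7 -5.1] p [ 614.8 -137.8  172.6] w39.0 g34 q6 -81
t28.15 yaw 145.27 Mz 0.083 F [-4.9 -3.5 -4.8] p [ 614.8 -137.7  172.6] w38.8 g34 q6 -79
```

```bash
S(){ python3 chk.py 0.25; }
python3 -m jog '[{"linear":[0,0,0],"roll":0.5},{"linear":[0,0,0],"roll":0.5},{"linear":[0,0,0],"roll":0}]' >/dev/null && S &&
python3 -m jog '[{"linear":[0,0,0],"roll":0.5},{"linear":[0,0,0],"roll":0.5},{"linear":[0,0,0],"roll":0}]' >/dev/null && S &&
python3 -m jog '[{"linear":[0,0,0],"roll":0.5},{"linear":[0,0,0],"roll":0.5},{"linear":[0,0,0],"roll":0}]' >/dev/null && S &&
python3 -m jog '[{"linear":[0,0,0],"roll":0.5},{"linear":[0,0,0],"roll":0.5},{"linear":[0,0,0],"roll":0}]' >/dev/null && S &&
python3 -m jog '[{"linear":[0,0,0],"roll":0.5},{"linear":[0,0,0],"roll":0.5},{"linear":[0,0,0],"roll":0}]' >/dev/null && S &&
python3 -m jog '[{"linear":[0,0,0],"roll":0.5},{"linear":[0,0,0],"roll":0.5},{"linear":[0,0,0],"roll":0}]' >/dev/null && S &&
python3 -m jog '[{"linear":[0,0,0],"roll":0.5},{"linear":[0,0,0],"roll":0.5},{"linear":[0,0,0],"roll":0}]' >/dev/null && S &&
python3 -m jog '[{"linear":[0,0,0],"roll":0.5},{"linear":[0,0,0],"roll":0.5},{"linear":[0,0,0],"roll":0}]' >/dev/null && S &&
python3 -m jog '[{"linear":[0,0,0],"roll":0.35},{"linear":[0,0,0],"roll":0.35},{"linear":[0,0,0],"roll":0}]' >/dev/null && S;python3 -m jog '[{"linear":[0,0,0],"roll":0}]' >/dev/null && S; python3 -m jog '[{"linear":[0,0,0],"roll":0}]' >/dev/null && S
```

```text
t28.40 yaw 140.24 Mz 0.011 F [-3.8 -3.3 -6.5] p [ 614.9 -137.6  172.6] w39.2 g34 q6 -74
t28.65 yaw 135.31 Mz -0.034 F [-3.  -3.5 -7.3] p [ 615.  -137.4  172.7] w39.2 g34 q6 -69
t28.90 yaw 130.37 Mz 0.029 F [-2.1 -2.9 -7.6] p [ 615.1 -137.3  172.7] w39.1 g34 q6 -64
t29.15 yaw 125.40 Mz 0.041 F [-0.9 -3.2 -8.3] p [ 615.1 -137.2  172.7] w39.1 g34 q6 -59
t29.40 yaw 120.42 Mz -0.042 F [ 0.6 -3.5 -9.2] p [ 615.3 -137.1  172.7] w39.4 g34 q6 -54
t29.65 yaw 115.45 Mz 0.031 F [ 1.2 -2.4 -9.9] p [ 615.4 -137.   172.7] w38.7 g34 q6 -49
t29.90 yaw 110.46 Mz 0.038 F [  3.1  -2.5 -10.3] p [ 615.4 -137.   172.7] w39.1 g34 q6 -44
t30.15 yaw 105.46 Mz -0.029 F [  4.3  -2.3 -11.4] p [ 615.6 -137.   172.8] w39.0 g34 q6 -39
t30.40 yaw 102.01 Mz 0.055 F [  5.8  -1.4 -11.5] p [ 615.7 -136.9  172.8] w39.0 g34 q6 -35
t30.48 yaw 102.09 Mz 0.038 F [  5.2  -1.7 -11.3] p [ 615.7 -136.9  172.8] w39.2 g34 q6 -35
t30.57 yaw 102.10 Mz 0.031 F [  5.7  -1.2 -11.7] p [ 615.7 -136.9  172.8] w39.2 g34 q6 -35
```

```bash
python3 -m jog '[{"linear":[0,0,0],"roll":0},{"linear":[0,0,0],"roll":0},{"linear":[0,0,0],"roll":0},{"linear":[0,0,0],"roll":0}]' 1 >/dev/null; python3 chk.py
python3 -m jog '[{"linear":[0,0,-0.5],"roll":0},{"linear":[0,0,-0.5],"roll":0},{"linear":[0,0,-0.5],"roll":0},{"linear":[0,0,-0.5],"roll":0},{"linear":[0,0,-0.5],"roll":0},{"linear":[0,0,0],"roll":0},{"linear":[0,0,0],"roll":0}]' >/dev/null; python3 chk.py
python3 - <<'E'
from h import *
u,v=px("wrist",[.6173,-.1385,.203]);print(u,v)
im=optics.get_image("wrist")[:,:,::-1].copy();cv2.imwrite("pics/w2.png",im)
for n,P in(("w2",im),):
    u0,v0=int(u)-40,int(v)-40;print(u0,v0);cv2.imwrite("pics/c2.png",cv2.resize(P[v0:v0+80,u0:u0+80],(560,560),interpolation=cv2.INTER_CUBIC))
for du,dv in((0,5),(5,0),(-5,0),(0,-5)):
    print(knob(im,"wrist",.203,int(u)+du,int(v)+dv))
E
```

```text
t30.90 yaw 101.90 Mz 0.014 F [-0.6 -0.4 -0.8] p [ 615.1 -137.   173.9] w84.5 g0 q6 -35
t31.48 yaw 101.86 Mz -0.009 F [ 0.3 -0.2 -0.9] p [ 615.1 -137.1  273.9] w85.2 g0 q6 -35
255.90838301216567 206.73489882244428
215 166
(((254.7025604248047, 206.39022827148438), (34.20260238647461, 38.17763137817383), 115.23936462402344), array([ 0.61574695, -0.13769671,  0.203     ]), np.float64(149.80200793258885), 32)
(((254.7025604248047, 206.39022827148438), (34.20260238647461, 38.17763137817383), 115.23936462402344), array([ 0.61574695, -0.13769671,  0.203     ]), np.float64(149.80200793258885), 32)
(((254.7025604248047, 206.39022827148438), (34.20260238647461, 38.17763137817383), 115.23936462402344), array([ 0.61574695, -0.13769671,  0.203     ]), np.float64(149.80200793258885), 32)
(((254.7025604248047, 206.39022827148438), (34.20260238647461, 38.17763137817383), 115.23936462402344), array([ 0.61574695, -0.13769671,  0.203     ]), np.float64(149.80200793258885), 32)
```

View pics/c2.png

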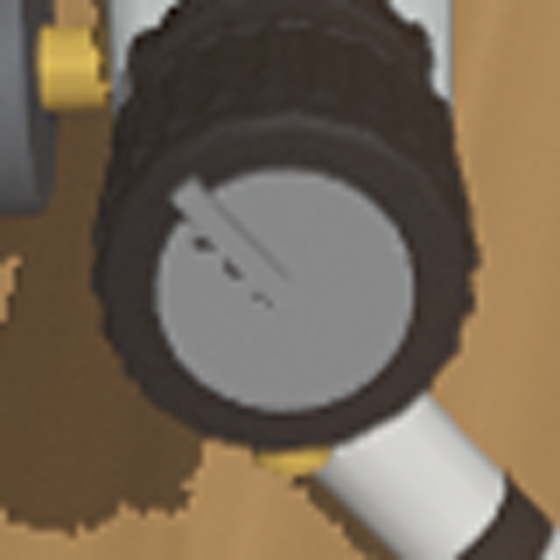

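Pointer tip at (190,192) against a disc centre of (284,290): the same place in the tool frame as before. The tool has turned +78°, so the knob is net +75° (10 clicks to the stop, 5 back). Now push straight down on the top with shut fingertips.

```bash
S(){ python3 chk.py; }
python3 -m jog '[{"linear":[-0.04,0.05,0],"roll":0},{"linear":[0,0,0],"roll":0},{"linear":[0,0,0],"roll":0},{"linear":[0,0,0],"roll":0},{"linear":[0,0,0],"roll":0},{"linear":[0,0,0],"roll":0},{"linear":[0,0,0],"roll":0}]' -1 20 >/dev/null; S
python3 -m jog '[{"linear":[0,0,0.4],"roll":0},{"linear":[0,0,0.4],"roll":0},{"linear":[0,0,0.4],"roll":0},{"linear":[0,0,0.2],"roll":0},{"linear":[0,0,0.15],"roll":0},{"linear":[0,0,0.1],"roll":0},{"linear":[0,0,0],"roll":0}]' >/dev/null; S
```

```text
t32.12 yaw 101.83 Mz -0.019 F [-0.3 -0.3 -0.6] p [ 617.2 -138.2  272.9] w0.7 g0 q6 -35
t32.70 yaw 101.83 Mz 0.000 F [ 0.6 -0.3  0.2] p [ 617.2 -138.2  206.7] w-0.1 g0 q6 -35
```

Steps of 1 mm from 206.7.

```bash
S(){ python3 chk.py; }
python3 -m jog '[{"linear":[0,0,0.025],"roll":0},{"linear":[0,0,0.025],"roll":0},{"linear":[0,0,0],"roll":0}]' >/dev/null; S
python3 -m jog '[{"linear":[0,0,0.025],"roll":0},{"linear":[0,0,0.025],"roll":0},{"linear":[0,0,0],"roll":0}]' >/dev/null; S
python3 -m jog '[{"linear":[0,0,0.025],"roll":0},{"linear":[0,0,0.025],"roll":0},{"linear":[0,0,0],"roll":0}]' >/dev/null; S
python3 -m jog '[{"linear":[0,0,0.025],"roll":0},{"linear":[0,0,0],"roll":0}]' >/dev/null; S
python3 -m jog '[{"linear":[0,0,0.025],"roll":0},{"linear":[0,0,0],"roll":0}]' >/dev/null; S
```

```text
t32.95 yaw 101.83 Mz 0.005 F [ 0.3  0.7 -0.8] p [ 617.3 -138.3  205.3] w-0.1 g0 q6 -35
t33.20 yaw 101.83 Mz 0.013 F [ 0.8 -1.3  0.8] p [ 617.3 -138.3  203.1] w-0.2 g0 q6 -35
t33.45 yaw 101.83 Mz 0.043 F [-1.6  0.2  6.8] p [ 617.4 -138.3  202. ] w-0.0 g3 q6 -35
t33.62 yaw 101.83 Mz -0.008 F [-1.6  0.2  6.7] p [ 617.4 -138.3  201.1] w0.1 g3 q6 -35
t33.78 yaw 101.83 Mz 0.020 F [-0.7  0.7  6.9] p [ 617.5 -138.3  200.2] w0.1 g3 q6 -35
```

```bash
S(){ python3 chk.py; }
python3 -m jog '[{"linear":[0,0,0.025],"roll":0},{"linear":[0,0,0],"roll":0}]' >/dev/null; S
python3 -m jog '[{"linear":[0,0,0.025],"roll":0},{"linear":[0,0,0],"roll":0}]' >/dev/null; S
python3 -m jog '[{"linear":[0,0,0.025],"roll":0},{"linear":[0,0,0],"roll":0}]' >/dev/null; S
python3 -m jog '[{"linear":[0,0,0.025],"roll":0},{"linear":[0,0,0],"roll":0}]' >/dev/null; S
python3 -m jog '[{"linear":[0,0,0.025],"roll":0},{"linear":[0,0,0],"roll":0}]' >/dev/null; S
```

```text
t33.95 yaw 101.83 Mz -0.004 F [-0.6  1.   7.1] p [ 617.5 -138.3  199.2] w0.3 g4 q6 -35
t34.12 yaw 101.83 Mz 0.054 F [-1.   0.7  6.7] p [ 617.4 -138.3  198.2] w0.0 g4 q6 -35
t34.28 yaw 101.83 Mz -0.009 F [-1.6  0.7  6.6] p [ 617.5 -138.3  197.2] w0.2 g4 q6 -35
t34.45 yaw 101.83 Mz -0.005 F [-2.1  0.8  6.7] p [ 617.5 -138.3  196.2] w0.1 g4 q6 -35
t34.62 yaw 101.83 Mz 0.044 F [-1.6  1.  10.4] p [ 617.6 -138.3  195.8] w-0.0 g5 q6 -35
```

```bash
S(){ python3 chk.py; }
python3 -m jog '[{"linear":[0,0,0.025],"roll":0},{"linear":[0,0,0],"roll":0}]' >/dev/null; S
python3 -m jog '[{"linear":[0,0,0.015],"roll":0},{"linear":[0,0,0],"roll":0}]' >/dev/null; S
python3 -m jog '[{"linear":[0,0,-0.05],"roll":0},{"linear":[0,0,-0.2],"roll":0},{"linear":[0,0,-0.4],"roll":0},{"linear":[0,0,-0.5],"roll":0},{"linear":[0,0,-0.5],"roll":0},{"linear":[0,0,-0.4],"roll":0},{"linear":[0,0,0],"roll":0},{"linear":[0,0,0],"roll":0}]' 1 >/dev/null; S
python3 - <<'E'
from h import *
im=optics.get_image("wrist")[:,:,::-1].copy();cv2.imwrite("pics/w3.png",im)
for z in(.203,.196):
    u,v=px("wrist",[.6175,-.1385,z]);print(z,u,v,knob(im,"wrist",z,int(u)+5,int(v)+5))
u0,v0=int(u)-40,int(v)-40;print(u0,v0);cv2.imwrite("pics/c3.png",cv2.resize(im[v0:v0+80,u0:u0+80],(560,560),interpolation=cv2.INTER_CUBIC))
E
```

```text
t34.78 yaw 101.83 Mz -0.026 F [-4.2  1.7 15.3] p [ 617.7 -138.4  195.7] w-0.1 g7 q6 -35
t34.95 yaw 101.83 Mz -0.037 F [-4.5  2.2 18. ] p [ 617.8 -138.4  195.7] w0.1 g9 q6 -35
t35.62 yaw 101.83 Mz 0.011 F [ 0.7  0.5 -1.2] p [ 617.3 -138.3  274.5] w85.8 g0 q6 -35
0.203 254.2431012129153 205.39622771234784 (((252.5375518798828, 200.76536560058594), (33.655609130859375, 36.77459716796875), 119.3700942993164), array([ 0.61554869, -0.13521834,  0.203     ]), np.float64(151.48691431263924), 27)
0.196 254.24634836903644 201.97336287449875 (((252.5375518798828, 200.76536560058594), (33.655609130859375, 36.77459716796875), 119.3700942993164), array([ 0.61604698, -0.13781348,  0.196     ]), np.float64(151.48691431263984), 27)
214 161
```

View pics/c3.png

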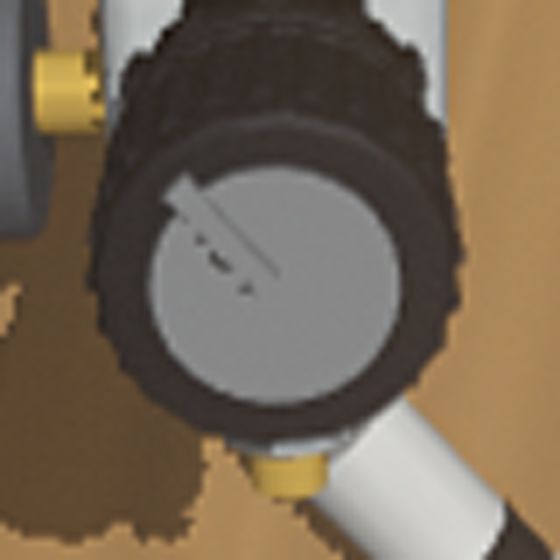

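The knob is down (disc centre matches z = 0.196, pushed to a firm bottom at 18 N), and the pointer has not changed at tip (180,190). Hand in.

```bash
python3 -c "
from rig import env
print(env.close_job())"
```

```text
the job is handed in; nothing more can be done
None
```

I wound the knob anticlockwise ten clicks to its stop (about 0.27 N m, under the 0.6 limit), turned it five clicks clockwise, pushed it down until it bottomed in the locked position, let go and handed the job in at about 36 s; no verdict was shown.

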